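# Unlock the soldering fixture and run its board carriage out

## Robot

A 6-joint arm with a two-finger parallel gripper is mounted at the origin on a cart in front of the work surface, level with it; the furniture and walls round the work are solid. World frame = base frame: x ahead of the robot, y to its left, z up, the work surface at z = 0. Lengths are in m, angles in rad, forces in N, time in s.
With the tool pointing down it reaches from about 0.25 to 0.775 m from the base axis. Payload 4 kg.
Tool frame: the origin (TCP) lies on the centre line of the jaws, within the pads' length; the fingertips stand robot.tips_ahead ahead of it and the grasp point (between the pads) lies 8 mm behind it (robot.tips_ahead is the distance from the TCP to the fingertips, in m); z points along the fingers, y is the line along which they close (so a half turn about z gives the same grasp; the last joint's range is limited). The gripper opens to 94 mm and grips with 3 to 60 N. Pads are 16 mm wide; open, the fingers measure 119 mm over their backs; the gripper's body (75 mm by 177 mm) begins 78 mm behind the grasp point.
Start: joints at [-1.377, 0.087, 1.371, -0, 1.684, -0.103], TCP at [0.161, -0.526, 0.217] pointing down, gripper open.
Joint ranges: [-3.1, 3.1], [-0.76, 2.03], [0.27, 2.55], [-1.08, 4.22], [0.17, 2.65], [-2.57, 2.57]. Speed limits (rad/s): [2.79, 2.79, 3.14, 3.14, 3.14, 3.14].

## Interface

Orientations are given as [roll, pitch, yaw] about the fixed x, y, z axes, in that order (R = Rz(yaw) Ry(pitch) Rx(roll)).
In Python, from bench import robot, snapshot, close_job, spotter gives the robot as it stands. The module is installed in compiled form; this text tells all that it offers.
- The arm moves only by the tool servo_tool, never from a script. Its argument "commands" is one flat list of numbers, 7 for each row, row after row: the shift along the tool's x, y, z in m, then the turn, a rotation vector about the tool's x, y, z in degrees, then the finger opening in m, from 0 to 0.094. In form: [x, y, z, ax, ay, az, grip, x, y, z, ax, ay, az, grip, ...]. A call has 1 to 10 rows; each row is the pose to reach, as a shift and turn from the pose commanded when the call began, along the tool's axes at that moment; what a row does not reach only later rows make up. A row lasts 1/8 s, in which the tool goes at most 62.5 mm and 10.7 degrees, less where a joint would pass 70% of its speed; a pose out of reach is approached as far as the arm can. A call with a gripper value outside its range is refused whole. The fingers move at their own pace and stop on an object; the grip force is fixed at half the most. Time passes only in rows, so rows that repeat a pose let the fingers close. It gives the time, the measured TCP pose, the force, the opening and the grip force at its end, in the units of the state.
- robot.get_obs(): the state, without advancing time (a new reading comes with each control period).
- snapshot(name): name is "scene" or "top"; returns a dict with "img" (480x640x3 uint8, blue, green, red), "camera_matrix" (3x3 intrinsics, pixels), "extrinsics" (4x4, takes a point from camera to world coordinates). Camera axes: x right, y down, z forward; pixel columns grow to the right and rows downward; lengths in m; the calibration is good to about 2 mm. A picture is of the moment at which its call begins. There is no depth.
- close_job(): hands the job in; it is judged then, once.
Trained networks look in a picture, given as the dict that the camera call returned (one of the last four; its "shot" number tells which), for a name from the list of things; names that differ only in an ending like _2 or _b are one class to them, and where a whole thing is asked for, a point or a joint stands for the part that bears it (a point fixed in the world has none). Each returns a list of dicts, best first, with "conf" (0 to 1); they miss things now and then, are a little off and sometimes report something else, mostly with a low value. They report only what shows in the picture. A call takes as long as a camera call. They do not tell look-alikes from the thing itself.
- spotter.trace(name, picture): "region" (480x640 bool, what is visible of it) and "box" ([left, top, width, height] in pixels, round what is visible of it).
The state is a dict: "time": time; "joint_positions": joint angles; "qvel": joint speeds; "joint_torque": joint torques, N m; "tool_pos": TCP position; "ee_rot": TCP orientation; "wrist_force": force on the tool from outside, world axes, zero at the start; "wrist_torque": the same for the moment, N m; "width": finger opening in m; "finger_force": force on a finger pad.
Only numpy, scipy, OpenCV 4.12 (cv2) and the standard library are available. Lean on these libraries where they do the work, as an engineer would, in place of code of your own. Each camera call takes 0.05 s, during which the arm holds its last target. There are 200 camera calls.

## Task

The fixture's board carriage is locked by a pin in a leaning bore. Draw the lock pin right out and park it hanging upright in the side notch of the pin rest, collar down on the fork and shank fully home at the closed end; only then pull the carriage out to its stop. Before that, lift aside the bottle that stands in the carriage's way and stand it upright on the bench (never tip it or let the fixture or its carriage push it), and leave the small meter, the torque head and the side cutters where they are.

Things in the scene. Friction and masses are not known exactly. Their poses are not given: they have to be found in the camera images.
- fixture: Fixed soldering fixture: base 180 x 110 x 10 mm, two rails, at the rear two dark cheeks with a steel boss (about 110 mm high) with a 14 mm bore. Origin on the bench; x to its rear (base from x -60 to 120 mm), z up. The bore leans 35 degrees, top to the front: axis (-0.574, 0, 0.819) in this frame. The carriage runs out to -x, its front edge from x -60 to -140 mm
- bore_mouth (a point): Mouth of the bore, centre of the boss's leaning top face, at (38, 0, 97) mm in the fixture's frame. The bore is 52 mm long; below it the pin also passes the carriage's tongue
- lock_pin: Lock pin: steel shank 12 mm thick, 98 mm long; collar 30 mm across, 6 mm thick; above it a round black grip 22 mm across, 45 mm long. Origin on the axis at the collar's underside; z along the axis to the grip (collar z 0 to 6 mm, grip 6 to 51, foot at -98). It starts home in the bore, collar on the boss; a pull of about 100 mm frees it
- pin_rest: Fixed pin rest: dark foot 90 x 70 mm (x -35 to 55 mm), rear column, and on it a level fork 58 mm wide, 10 mm thick, top 125 mm above the bench. In its middle the notch, 18 mm wide, open to the rest's -x at x = -16 mm (flared lips reach x = -30), closed at x = 18 mm. Origin on the bench; z up
- notch_seat (a point): Where the pin's origin belongs when parked: on the fork's top, 12 mm behind the rest's origin, with the shank 0.5 mm short of the notch's closed end
- carriage (a joint): Slide of the board carriage: 0 locked (home), grows as it runs out to the fixture's -x, stop at 0.080 m. It stays where it is left; needs about 3 N
- carriage_bar (a point): Middle of the carriage's loop handle: a steel bar 10 mm thick, 68 mm long along the fixture's y, its axis 80 mm above the bench; moves with the carriage. Carriage plate 96 mm wide at heights 24 to 32 mm, front edge 12 mm ahead of the bar, a green board on it behind the bar
- bottle: White bottle with a red tapering nozzle, 33 mm across, 108 mm tall, standing in front of the carriage. Origin at the centre of its underside, z up
- meter: Small black bench meter with a green display, a box 36 x 88 x 76 mm (y is its 88 mm side); bystander, leave it. Origin at the centre of its underside
- torque_head: Black round torque driver head with a bright ring, 48 mm across, 54 mm tall; bystander, leave it. Origin at the centre of its underside
- cutters: Side cutters with red handles, 117 mm long, lying flat; bystander, leave them. Origin at the centre of the underside
There are look-alikes about, which are no part of the job. What is shaped like the bottle but green is not meant.

How it is judged:
By the outcome, as a careful person would: the job done as asked, in the order asked, and still so for the second after the job is handed in, with the robot touching nothing.
It also fails if it takes over 67 s, if anything falls off the work surface, if the arm or the gripper's body presses on something with over 40 N, if the wrist force passes 120 N, or if a joint passes its speed limit or range.

## Working session

There is one attempt and no reset: what is moved stays moved. The work goes in short steps, Python scripts to look and compute and a tool call to move; the robot and the scene stay as the last step left them, time stands still between calls to the robot, and variables do not carry over. Pictures are saved under pics/ and viewed, at most 10 in all, crops included, and the job is handed in when it is done.

Besides the shell and the picture viewer there is one more tool, called after "Call:" as name(argument=value, ...) on one line, values as JSON. servo_tool: Moves the arm, as the interface text tells. Its arguments: {"type":"object","properties":{"commands":{"type":"array","items":{"type":"number"}}},"required":["commands"]}

```bash
mkdir -p pics; cat > h.py <<'E'
import numpy as np, cv2
from bench import robot, snapshot, close_job, spotter
from scipy.spatial.transform import Rotation as R
E
python3 - <<'E'
from h import *
o=robot.get_obs(); print(o['time'],o['tool_pos'],o['ee_rot'],o['width'],robot.tips_ahead)
for n in ("scene","top"):
    s=snapshot(n); cv2.imwrite(f"pics/{n}0.png",s['img']); np.savez(f"{n}0.npz",**{k:s[k] for k in("img","camera_matrix","extrinsics")})
    print(n,s['camera_matrix'].tolist(),np.round(s['extrinsics'],4).tolist())
    for t in ("fixture","lock_pin","pin_rest","carriage_bar","bottle","meter","torque_head","cutters"):
        print(t,[(round(d['conf'],2),d['box']) for d in spotter.trace(t,s)][:4])
E
```

```text
0.0 [ 0.16073827 -0.52546428  0.21534799] [-3.13948148e+00 -2.09068902e-04  2.96819423e-01] 0.09386636214466407 0.011
scene [[461.48679851843445, 0.0, 319.2289531442865], [0.0, 461.48679851843445, 241.71141144268196], [0.0, 0.0, 1.0]] [[0.9111, 0.3202, -0.2594, 0.787], [0.412, -0.6965, 0.5875, -0.7005], [0.0075, -0.6422, -0.7665, 0.8455], [0.0, 0.0, 0.0, 1.0]]
fixture [(0.79, [270.0, 278.1, 101.9, 94.3])]
lock_pin [(0.61, [307.5, 286.1, 42.0, 57.8])]
pin_rest [(0.95, [210.7, 315.7, 59.8, 74.7]), (0.37, [395.5, 244.3, 22.4, 32.4])]
carriage_bar [(0.83, [274.8, 281.1, 86.6, 71.9])]
bottle [(0.88, [272.7, 234.9, 14.8, 36.7]), (0.84, [261.2, 267.8, 13.8, 33.7]), (0.75, [240.2, 238.2, 19.2, 35.0]), (0.74, [298.3, 241.8, 16.8, 33.6])]
meter [(0.61, [314.6, 159.3, 17.2, 45.4])]
torque_head [(0.8, [394.1, 248.3, 22.0, 25.4])]
cutters [(0.78, [189.2, 290.5, 26.3, 53.5]), (0.58, [276.7, 281.0, 87.6, 70.4])]
top [[572.7624297708111, 0.0, 328.51650103090907], [0.0, 572.7624297708111, 231.74792095226837], [0.0, 0.0, 1.0]] [[-0.0272, -0.9806, 0.1939, 0.344], [-0.9996, 0.0283, 0.0031, -0.1321], [-0.0085, -0.1937, -0.981, 1.1941], [0.0, 0.0, 0.0, 1.0]]
fixture [(0.59, [366.5, 176.3, 59.0, 87.2])]
lock_pin [(0.63, [389.3, 196.0, 19.9, 21.8]), (0.55, [443.7, 241.2, 46.6, 48.5])]
pin_rest [(0.88, [444.1, 239.3, 44.4, 49.5])]
carriage_bar [(0.56, [369.5, 176.8, 50.2, 86.3])]
bottle [(0.74, [328.8, 250.4, 15.5, 21.1]), (0.62, [336.0, 282.8, 16.1, 20.8]), (0.61, [354.8, 312.7, 13.8, 19.2]), (0.58, [376.2, 275.7, 15.7, 18.3])]
meter [(0.84, [189.6, 279.0, 48.0, 37.1])]
torque_head [(0.84, [278.7, 156.3, 19.8, 30.4])]
cutters [(0.77, [411.7, 323.2, 54.4, 26.4]), (0.39, [445.6, 238.8, 42.8, 52.2])]
```

```bash
python3 - <<'E'
import cv2
a=cv2.imread('pics/scene0.png')[150:410,170:430]; cv2.imwrite('pics/sc1.png',cv2.resize(a,(598,598),interpolation=cv2.INTER_CUBIC))
a=cv2.imread('pics/top0.png')[130:370,180:500]; cv2.imwrite('pics/tp1.png',cv2.resize(a,(800,600),interpolation=cv2.INTER_CUBIC))
E
```

```text
(no output)
```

View pics/sc1.png

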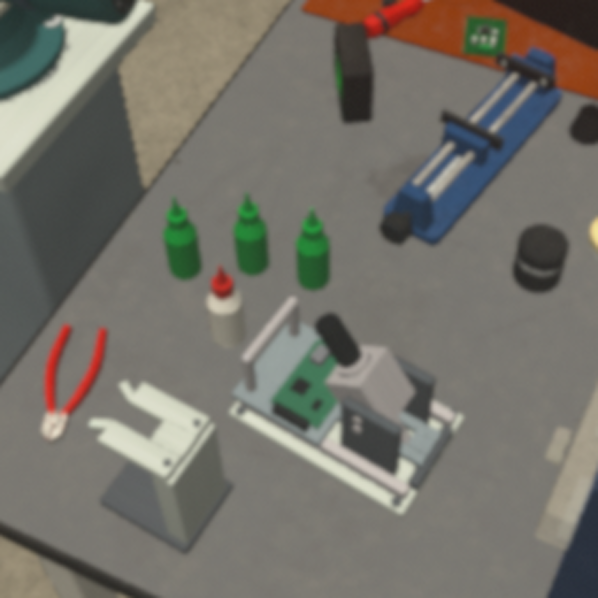

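View pics/tp1.png

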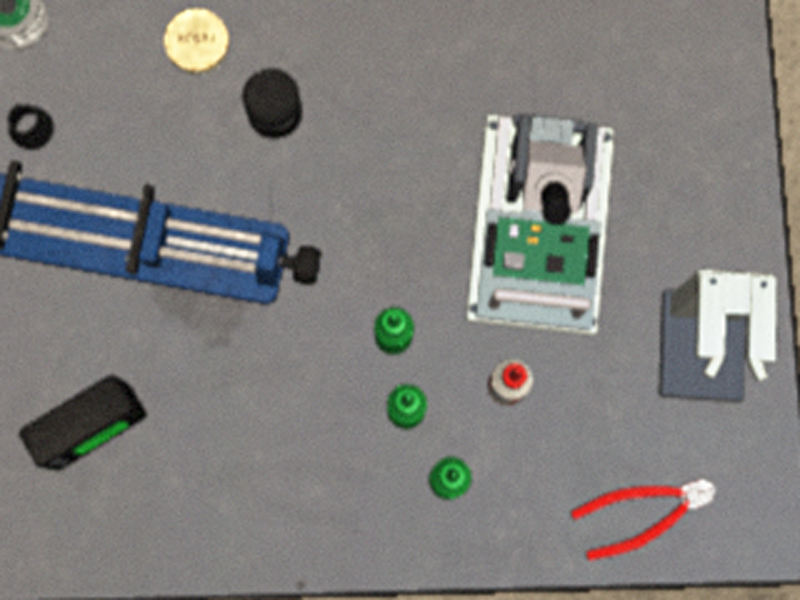

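Bottle candidates: green ones at scene px (249,247), (280,252) and (306,258), and a white one with a red nozzle at (268,284), top (384,282). The white one is meant. I'll fit the poses and check them with overlay crops.

```bash
cat >> h.py <<'E'
from scipy.optimize import least_squares
def load(n): d=np.load(f"{n}.npz"); return {k:d[k] for k in d}
def proj(s,P):
    E=np.linalg.inv(s['extrinsics']); p=np.atleast_2d(P)@E[:3,:3].T+E[:3,3]; q=p@s['camera_matrix'].T; return q[:,:2]/q[:,2:]
def w(pose,P):
    c,s_=np.cos(pose[2]),np.sin(pose[2]); P=np.atleast_2d(np.array(P,float))/1000
    return np.c_[pose[0]+c*P[:,0]-s_*P[:,1],pose[1]+s_*P[:,0]+c*P[:,1],P[:,2]]
def fit(obs,x0):  # obs: list (cam,[mm],[px])
    f=lambda x:np.concatenate([proj(c,w(x,P))[0]-np.array(p) for c,P,p in obs])
    r=least_squares(f,x0,loss='soft_l1'); return r.x,np.round(r.fun.reshape(-1,2),1) if False else np.round(f(r.x).reshape(-1,2),1)
E
cat > m.py <<'E'
from h import *
S,T=load('scene0'),load('top0')
t=lambda u,v:(u/2.5+180-.3,v/2.5+130-.3)
s=lambda u,v:(u/2.3+170-.3,v/2.3+150-.3)
F=[(T,(-60,55,10),t(469,318)),(T,(-60,-55,10),t(596,332)),(T,(120,-55,10),t(613,128)),(T,(120,55,10),t(490,115)),
(T,(-48,34,82),t(490,296)),(T,(-48,-34,82),t(592,308)),(T,(8.7,0,138.8),t(556,192)),
(S,(-60,-55,10),s(233,405)),(S,(120,-55,10),s(405,508)),(S,(120,55,10),s(463,417)),(S,(-48,-34,80),s(249,358)),(S,(-48,34,80),s(294,303)),(S,(8.7,0,138.8),s(328,322))]
Q=[(T,(18,9,125),t(727,315)),(T,(18,-9,125),t(749,315)),(T,(-35,35,6),t(660,397)),(T,(-35,-35,6),t(743,400)),
(S,(-35,35,6),s(150,440)) if 0 else (S,(-35,-35,6),s(102,497)),(S,(18,-9,125),s(155,432)),(S,(18,9,125),s(180,420))]
f,rf=fit(F,[.62,-.25,0]); q,rq=fit(Q,[.55,-.4,0])
def cen(cam,n,box):
    d=min(spotter.trace(n,cam),key=lambda d:abs(np.array(d['box'])-box).sum()); return d
if __name__=='__main__':
    print(f,rf.tolist()); print(q,rq.tolist())
    B=lambda x:np.concatenate([proj(T,[x[0],x[1],.108])[0]-t(515,372),proj(S,[x[0],x[1],.108])[0]-s(221,268),proj(S,[x[0],x[1],.04])[0]-s(229,318)])
    r=least_squares(B,[.5,-.2]); print('bottle',r.x,r.fun)
    out=[]
    for cam,(x0,y0) in ((T,(355,165)),(T,(425,225)),(S,(255,260)),(S,(200,305))):
        k=5; im=cv2.resize(cam['img'][y0:y0+100,x0:x0+80],None,fx=k,fy=k,interpolation=cv2.INTER_CUBIC)
        def ln(pose,pts,col,close=True):
            p=((proj(cam,w(pose,pts))-[x0,y0]+.5)*k).astype(int); cv2.polylines(im,[p],close,col,1)
        ln(f,[(-60,55,10),(-60,-55,10),(120,-55,10),(120,55,10)],(0,0,255)); ln(f,[(-48,34,80),(-48,-34,80)],(255,0,255)); ln(f,[(38,0,97),(8.7,0,138.8)],(0,255,255))
        ln(q,[(-35,35,0),(-35,-35,0),(55,-35,0),(55,35,0)],(0,0,255)); ln(q,[(-16,9,125),(18,9,125),(18,-9,125),(-16,-9,125)],(255,0,255),False);ln(q,[(-16,29,125),(30,29,125),(30,-29,125),(-16,-29,125)],(0,255,255),False)
        out.append(cv2.resize(im,(400,500)))
    a=np.vstack([np.hstack(out[:2]),np.hstack(out[2:])]); 
    cv2.imwrite('pics/ov1.png',np.hstack(out[:2])); cv2.imwrite('pics/ov2.png',np.hstack(out[2:]))
E
python3 m.py
```

```text
[ 0.57341732 -0.26711387 -0.14174611] [[-1.7, 0.2], [0.1, 0.5], [0.3, -0.7], [-1.6, -1.0], [3.1, -1.3], [-3.2, -2.2], [-0.1, 7.8], [-2.0, 2.6], [-0.6, 3.1], [1.5, -0.6], [-0.3, -0.0], [-0.1, -0.4], [-0.7, -0.6]]
[ 0.48534824 -0.39916129 -0.07894609] [[-1.7, -1.2], [-0.9, -0.7], [-1.0, -0.5], [-0.2, 0.1], [-0.9, 1.9], [-1.6, 2.0], [-6.5, -0.9]]
bottle [ 0.46720119 -0.23760362] [ 1.40997669 -1.21115846  0.18655763 -0.05258123 -0.67837244 -2.37694923]
```

View pics/ov1.png

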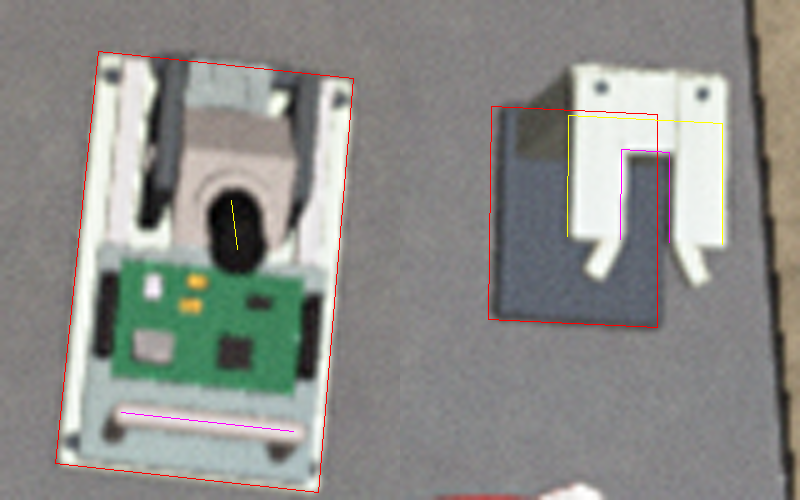

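View pics/ov2.png

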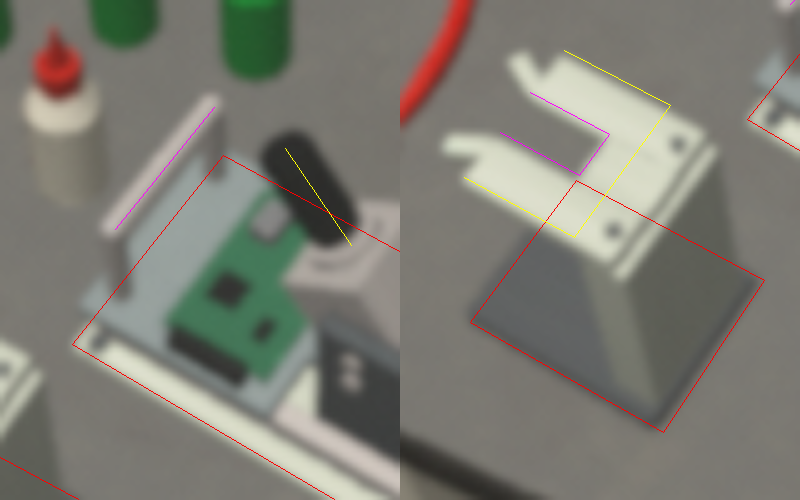

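The white bottle is confirmed at scene px (268,284). The fixture overlay lies on its base, bar and grip. The fork overlay is about 1–2 px off, so I'll refine it.

```bash
cat > m2.py <<'E'
from h import *
S,T=load('scene0'),load('top0')
def g(x0,y0): return lambda u,v:(x0+(u+.5)/5-.5,y0+(v+.5)/5-.5)
a,b,c,d=g(355,165),g(425,225),g(255,260),g(200,305)
F=[(T,(-60,55,10),a(57,463)),(T,(-60,-55,10),a(318,490)),(T,(120,-55,10),a(352,79)),(T,(120,55,10),a(99,53)),
(T,(-48,0,80),a(210,423)),(T,(8.7,0,138.8),a(237,247)),(S,(-60,-55,10),c(76,343)),(S,(-48,0,80),c(161,165)),(S,(8.7,0,138.8),c(287,152))]
Q=[(T,(18,9,125),b(224,153)),(T,(18,-9,125),b(271,154)),(T,(-16,29,125),b(168,239)),(T,(-16,-29,125),b(325,246)),
(T,(-35,35,5),b(94,319)),(T,(-35,-35,5),b(257,325)),(S,(-16,29,125),d(163,53)),(S,(-35,-35,5),d(72,322)),(S,(55,-35,5),d(262,430))]
f,rf=fit(F,[.57,-.26,-.1]); q,rq=fit(Q,[.5,-.4,0])
if __name__=='__main__':
    print('f',f,rf.tolist()); print('q',q,rq.tolist())
    th=np.linspace(0,6.28,40)
    P=np.vstack([np.c_[16.5*np.cos(th),16.5*np.sin(th),0*th+z] for z in(0,60)]+[np.c_[3*np.cos(th),3*np.sin(th),0*th+107]])
    box=lambda cam,x:(lambda p:np.r_[p.min(0),p.max(0)])(proj(cam,w([x[0],x[1],0],P)))
    for tb,sb in(((376.2,275.7,15.7,18.3),(261.2,267.8,13.8,33.7)),):
        tb=np.array(tb);sb=np.array(sb)
        fn=lambda x:np.r_[box(T,x)-np.r_[tb[:2],tb[:2]+tb[2:]],box(S,x)-np.r_[sb[:2],sb[:2]+sb[2:]]]
        r=least_squares(fn,[.46,-.24],loss='soft_l1',diff_step=1e-3);print('bottle',r.x,fn(r.x).round(1))
    for tb in((328.8,250.4,15.5,21.1),(336,282.8,16.1,20.8),(354.8,312.7,13.8,19.2)):
        tb=np.array(tb); fn=lambda x:box(T,x)-np.r_[tb[:2],tb[:2]+tb[2:]]
        print('green',least_squares(fn,[.46,-.2],diff_step=1e-3).x)
    print('bore',w(f,(38,0,97)),'bar',w(f,(-48,0,80)),'seat',w(q,(12,0,125)))
E
python3 m2.py
```

```text
f [ 0.5734597  -0.26739767 -0.13871787] [[-0.2, -0.0], [0.2, 0.3], [0.2, -0.3], [-0.3, -0.4], [-0.4, -0.3], [0.2, 0.3], [-0.9, 0.4], [0.9, 0.5], [-0.4, -0.8]]
q [ 0.48516928 -0.39998353 -0.07324087] [[-0.2, -0.6], [-0.1, -0.4], [0.3, -0.3], [-0.0, -0.4], [-0.3, -0.1], [1.0, 0.2], [-0.3, -0.3], [-1.1, -0.6], [-0.1, -0.4]]
bottle [ 0.46163293 -0.23813312] [-1.4 -1.1  1.7 -0.1 -3.8 -3.3  0.2  0.3]
green [ 0.51211716 -0.14301219]
green [ 0.44576352 -0.15595008]
green [ 0.38651257 -0.1893588 ]
bore [[ 0.61109468 -0.27265206  0.097     ]] bar [[ 0.52592079 -0.26076054  0.08      ]] seat [[ 0.49713711 -0.40086164  0.125     ]]
```

```bash
cat >> h.py <<'E'
def state():
    o=robot.get_obs(); print('t',round(o['time'],2),'p',np.round(o['tool_pos'],4),'rpy',np.round(o['ee_rot'],3),'w',round(o['width'],4),'F',np.round(o['wrist_force'],1),'ff',np.round(o['finger_force'],1)); return o
def tool(z,y):  # rotation from desired tool z and y directions
    z=np.array(z,float);z/=np.linalg.norm(z);y=np.array(y,float);y-=z*(y@z);y/=np.linalg.norm(y);return np.c_[np.cross(y,z),y,z]
def rel(o,wps):
    R0=R.from_euler('xyz',o['ee_rot']).as_matrix()
    for p,Rt in wps:
        print('shift',np.round(R0.T@(np.array(p)-o['tool_pos']),4),'rot',np.round(R.from_matrix(R0.T@Rt).as_rotvec(degrees=True),2))
def fdir(f,v): c,s=np.cos(f[2]),np.sin(f[2]); return np.array([c*v[0]-s*v[1],s*v[0]+c*v[1],v[2]])
E
python3 - <<'E'
from m2 import *
o=state(); D=tool((0,0,-1),fdir(f,(0,-1,0)))
rel(o,[((.463,-.238,.2),D),((.463,-.238,.04),D)])
E
```

```text
t 0.9 p [ 0.1608 -0.526   0.2165] rpy [3.141 0.    0.297] w 0.0941 F [ 0.2 -0.2  0. ] ff 0.0
shift [ 0.3732 -0.187   0.0165] rot [ 1.000e-02 -0.000e+00  2.495e+01]
shift [ 0.3732 -0.1871  0.1765] rot [ 1.000e-02 -0.000e+00  2.495e+01]
```

Call:
servo_tool(commands=[0.373, -0.187, 0.0165, 0, 0, 25, 0.06, 0.373, -0.187, 0.0165, 0, 0, 25, 0.06, 0.373, -0.187, 0.0165, 0, 0, 25, 0.06, 0.373, -0.187, 0.0165, 0, 0, 25, 0.06, 0.373, -0.187, 0.0165, 0, 0, 25, 0.06, 0.373, -0.187, 0.0165, 0, 0, 25, 0.06, 0.373, -0.187, 0.0165, 0, 0, 25, 0.06, 0.373, -0.187, 0.0165, 0, 0, 25, 0.06, 0.373, -0.187, 0.0165, 0, 0, 25, 0.06, 0.373, -0.187, 0.0165, 0, 0, 25, 0.06])

```text
time: 2.15
tool_pos: [0.4621, -0.2392, 0.2001]
ee_rot: [3.141, -0.0, -0.142]
wrist_force: [0.2, 0.4, 0.0]
width: 0.0597
finger_force: 0.0
```

Call:
servo_tool(commands=[0, 0, 0.05, 0, 0, 0, 0.06, 0, 0, 0.1, 0, 0, 0, 0.06, 0, 0, 0.14, 0, 0, 0, 0.06, 0, 0, 0.16, 0, 0, 0, 0.06, 0, 0, 0.16, 0, 0, 0, 0.06, 0, 0, 0.16, 0, 0, 0, 0.02, 0, 0, 0.16, 0, 0, 0, 0.02, 0, 0, 0.16, 0, 0, 0, 0.02, 0, 0, 0.16, 0, 0, 0, 0.02, 0, 0, 0.16, 0, 0, 0, 0.02])

```text
time: 3.4
tool_pos: [0.4635, -0.2384, 0.0411]
ee_rot: [3.141, -0.002, -0.139]
wrist_force: [-0.8, 0.8, 5.0]
width: 0.0313
finger_force: 30.0
```

Call:
servo_tool(commands=[0, 0, -0.02, 0, 0, 0, 0.02, 0, 0, -0.06, 0, 0, 0, 0.02, 0, 0, -0.11, 0, 0, 0, 0.02, 0, 0, -0.15, 0, 0, 0, 0.02, -0.02, -0.04, -0.15, 0, 0, 0, 0.02, -0.04, -0.08, -0.15, 0, 0, 0, 0.02, -0.06, -0.12, -0.15, 0, 0, 0, 0.02, -0.078, -0.155, -0.15, 0, 0, 0, 0.02, -0.088, -0.177, -0.15, 0, 0, 0, 0.02, -0.088, -0.177, -0.15, 0, 0, 0, 0.02])

```text
time: 4.65
tool_pos: [0.3998, -0.0495, 0.1896]
ee_rot: [3.141, 0.0, -0.137]
wrist_force: [1.1, -0.1, -0.9]
width: 0.0317
finger_force: 30.0
```

Call:
servo_tool(commands=[0, 0, 0.04, 0, 0, 0, 0.02, 0, 0, 0.08, 0, 0, 0, 0.02, 0, 0, 0.115, 0, 0, 0, 0.02, 0, 0, 0.135, 0, 0, 0, 0.02, 0, 0, 0.144, 0, 0, 0, 0.02, 0, 0, 0.149, 0, 0, 0, 0.02, 0, 0, 0.15, 0, 0, 0, 0.02, 0, 0, 0.15, 0, 0, 0, 0.02])

```text
time: 5.65
tool_pos: [0.4011, -0.0511, 0.0411]
ee_rot: [3.141, -0.002, -0.14]
wrist_force: [-0.9, -0.1, 3.4]
width: 0.0319
finger_force: 30.0
```

Call:
servo_tool(commands=[0, 0, 0, 0, 0, 0, 0.06, 0, 0, 0, 0, 0, 0, 0.06, 0, 0, -0.02, 0, 0, 0, 0.06, 0, 0, -0.07, 0, 0, 0, 0.06, 0, 0, -0.13, 0, 0, 0, 0.06, 0, 0, -0.18, 0, 0, 0, 0.06, 0, 0, -0.2, 0, 0, 0, 0.06])

```text
time: 6.52
tool_pos: [0.4017, -0.0508, 0.2438]
ee_rot: [3.141, -0.007, -0.139]
wrist_force: [0.1, -0.8, -0.8]
width: 0.0599
finger_force: 0.0
```

```bash
python3 - <<'E'
from m2 import *
o=state(); ax=fdir(f,(-.574,0,.819)); D=tool(-ax,fdir(f,(0,-1,0)))
m=w(f,(38,0,97))[0]
tcp=m+ax*.019   # grasp pt at 27, TCP 8 ahead
print(tcp, ax)
rel(o,[(tcp+ax*.10+[0,0,.02],D),(tcp+ax*.08,D),(tcp,D)])
s=snapshot('top'); a=s['img'][200:360,240:450]; cv2.imwrite('pics/b.png',cv2.resize(a,None,fx=3,fy=3))
print([(round(d['conf'],2),d['box']) for d in spotter.trace('bottle',s)])
E
```

```text
t 6.53 p [ 0.4017 -0.0508  0.2438] rpy [ 3.141 -0.007 -0.139] w 0.0599 F [ 0.1 -0.8 -0.8] ff 0.0
[ 0.60029344 -0.27114405  0.112561  ] [-0.56848621  0.07936894  0.819     ]
shift [0.1697 0.1907 0.0306] rot [ 5.000e-02  3.465e+01 -2.000e-02]
shift [0.1809 0.1906 0.0671] rot [ 5.000e-02  3.465e+01 -2.000e-02]
shift [0.2264 0.1906 0.1329] rot [ 5.000e-02  3.465e+01 -2.000e-02]
[(0.71, [354.2, 314.1, 15.8, 17.1]), (0.68, [328.7, 250.7, 15.9, 18.1]), (0.56, [338.3, 281.1, 13.9, 19.7])]
```

View pics/b.png

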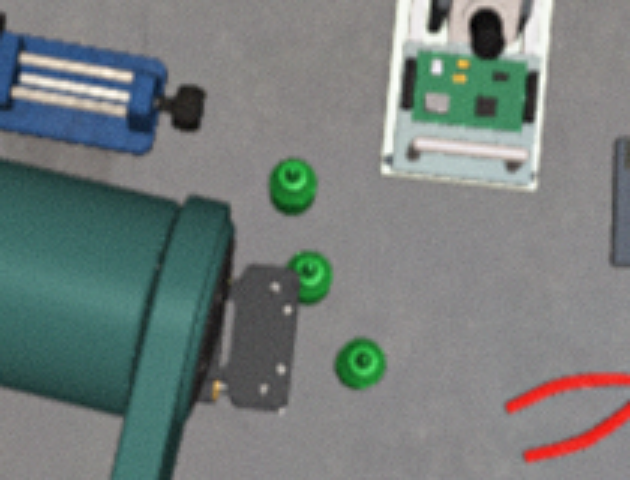

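The white bottle has left the carriage's way. The arm hides its new spot, so I'll check it later. Next is the pin.

Call:
servo_tool(commands=[0.04, 0.045, 0, 0, 9, 0, 0.06, 0.08, 0.09, 0.01, 0, 18, 0, 0.06, 0.12, 0.14, 0.02, 0, 27, 0, 0.06, 0.15, 0.175, 0.025, 0, 34.6, 0, 0.06, 0.17, 0.19, 0.03, 0, 34.6, 0, 0.06, 0.17, 0.19, 0.03, 0, 34.6, 0, 0.06, 0.17, 0.19, 0.03, 0, 34.6, 0, 0.06, 0.17, 0.19, 0.03, 0, 34.6, 0, 0.06])

```text
time: 7.62
tool_pos: [0.5423, -0.2614, 0.2104]
ee_rot: [3.141, -0.604, -0.138]
wrist_force: [0.4, -0.6, 0.8]
width: 0.06
finger_force: 0.0
```

```bash
python3 - <<'E'
from m2 import *
o=state(); ax=fdir(f,(-.574,0,.819)); D=tool(-ax,fdir(f,(0,-1,0)))
m=w(f,(38,0,97))[0]; tcp=m+ax*.019
rel(o,[(tcp+ax*.08,D),(tcp,D)])
s=snapshot('top'); print([(round(d['conf'],2),d['box']) for d in spotter.trace('bottle',s)])
cv2.imwrite('pics/t2.png',s['img'][130:370,240:500].repeat(2,0).repeat(2,1))
E
```

```text
t 7.62 p [ 0.5423 -0.2614  0.2104] rpy [ 3.141 -0.604 -0.138] w 0.06 F [ 0.4 -0.6  0.8] ff 0.0
shift [-0.0077  0.0016  0.0339] rot [0.   0.4  0.03]
shift [-0.0072  0.0016  0.1139] rot [0.   0.4  0.03]
[(0.81, [329.5, 252.0, 13.4, 19.1]), (0.67, [354.7, 314.5, 9.2, 13.1]), (0.66, [286.1, 310.1, 13.9, 17.4]), (0.64, [337.3, 281.7, 13.8, 19.5])]
```

View pics/t2.png

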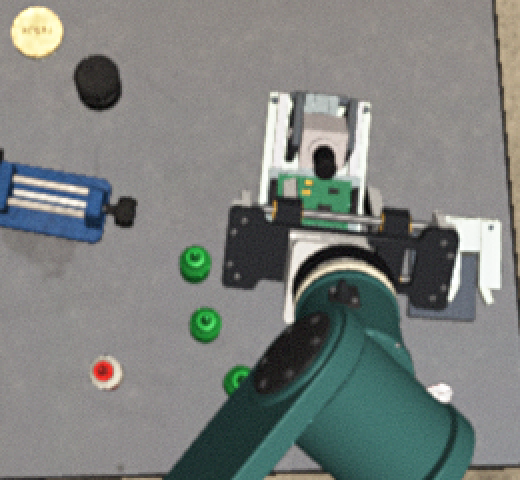

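The white bottle stands upright at crop px (104,373), i.e. top (292,316). Going down onto the pin's grip.

Call:
servo_tool(commands=[-0.0074, 0.0016, 0.034, 0, 0.4, 0, 0.06, -0.0074, 0.0016, 0.034, 0, 0.4, 0, 0.06, -0.0074, 0.0016, 0.064, 0, 0.4, 0, 0.06, -0.0074, 0.0016, 0.094, 0, 0.4, 0, 0.06, -0.0074, 0.0016, 0.113, 0, 0.4, 0, 0.06, -0.0074, 0.0016, 0.113, 0, 0.4, 0, 0.06, -0.0074, 0.0016, 0.113, 0, 0.4, 0, 0.06])

```text
time: 8.6
tool_pos: [0.5999, -0.2723, 0.1143]
ee_rot: [3.14, -0.613, -0.139]
wrist_force: [0.2, 0.5, 1.0]
width: 0.06
finger_force: 0.0
```

Call:
servo_tool(commands=[0, 0, 0, 0, 0, 0, 0.01, 0, 0, 0, 0, 0, 0, 0.01, 0, 0, 0, 0, 0, 0, 0.01, 0, 0, 0, 0, 0, 0, 0.01, 0, 0, 0, 0, 0, 0, 0.01])

```text
time: 9.22
tool_pos: [0.5996, -0.2712, 0.1129]
ee_rot: [-3.14, -0.611, -0.14]
wrist_force: [-0.8, 3.4, 2.5]
width: 0.0217
finger_force: 30.0
```

Call:
servo_tool(commands=[0, 0, -0.005, 0, 0, 0, 0.01, 0, 0, -0.012, 0, 0, 0, 0.01, 0, 0, -0.02, 0, 0, 0, 0.01, 0, 0, -0.02, 0, 0, 0, 0.01])

```text
time: 9.72
tool_pos: [0.588, -0.2697, 0.1296]
ee_rot: [-3.141, -0.611, -0.139]
wrist_force: [-0.9, 4.7, 2.4]
width: 0.0217
finger_force: 30.0
```

Call:
servo_tool(commands=[0, 0, -0.015, 0, 0, 0, 0.01, 0, 0, -0.03, 0, 0, 0, 0.01, 0, 0, -0.045, 0, 0, 0, 0.01, 0, 0, -0.06, 0, 0, 0, 0.01, 0, 0, -0.075, 0, 0, 0, 0.01, 0, 0, -0.09, 0, 0, 0, 0.01, 0, 0, -0.105, 0, 0, 0, 0.01, 0, 0, -0.105, 0, 0, 0, 0.01])

```text
time: 10.72
tool_pos: [0.5284, -0.2632, 0.2175]
ee_rot: [3.138, -0.614, -0.139]
wrist_force: [0.1, 0.4, -1.2]
width: 0.0216
finger_force: 30.0
```

```bash
python3 - <<'E'
from m2 import *
o=state()
# pin origin 0.019 ahead along +tool z from TCP -> measure residual
seat=w(q,(12,0,125))[0]; rx=fdir(q,(1,0,0)); D=tool((0,0,-1),fdir(q,(0,-1,0)))
T0=seat+[0,0,.019]
rel(o,[(o['tool_pos']+np.array([0,0,.06]),tool((0,0,-1),fdir(f,(0,-1,0)))),(T0-rx*.085+[0,0,.12],D),(T0-rx*.085+[0,0,.007],D),(T0,D)])
s=snapshot('scene'); cv2.imwrite('pics/s3.png',cv2.resize(s['img'][210:400,190:430],None,fx=3,fy=3))
E
```

```text
t 10.72 p [ 0.5284 -0.2632  0.2175] rpy [ 3.138 -0.614 -0.139] w 0.0216 F [ 0.1  0.4 -1.2] ff 30.0
shift [ 0.0346  0.0002 -0.049 ] rot [  0.2  -35.17  -0.07]
shift [-0.0523  0.1466 -0.0932] rot [  1.35 -35.15  -3.7 ]
shift [-0.1174  0.1463 -0.0008] rot [  1.35 -35.15  -3.7 ]
shift [-0.0521  0.1405  0.0537] rot [  1.35 -35.15  -3.7 ]
```

View pics/s3.png

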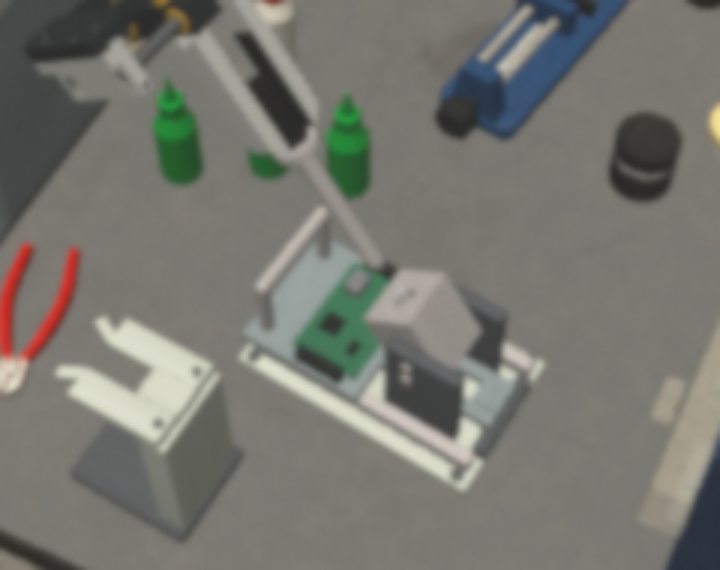

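The pin is fully out, with its foot at crop px (388,270) clear of the boss. Raise it, turn it upright and carry it to a point ahead of the notch.

Call:
servo_tool(commands=[0.017, 0, -0.0245, 0, 0, 0, 0.01, 0.035, 0, -0.05, 0, 0, 0, 0.01, 0.035, 0, -0.06, 0.3, -9, -1, 0.01, 0.02, 0.03, -0.07, 0.6, -18, -2, 0.01, 0, 0.07, -0.08, 1, -27, -3, 0.01, -0.03, 0.11, -0.09, 1.3, -35, -3.7, 0.01, -0.05, 0.14, -0.093, 1.35, -35.15, -3.7, 0.01, -0.0523, 0.1466, -0.0932, 1.35, -35.15, -3.7, 0.01, -0.0523, 0.1466, -0.0932, 1.35, -35.15, -3.7, 0.01, -0.0523, 0.1466, -0.0932, 1.35, -35.15, -3.7, 0.01])

```text
time: 12.02
tool_pos: [0.4135, -0.3931, 0.2621]
ee_rot: [-3.139, 0.002, -0.071]
wrist_force: [0.3, -0.2, -0.9]
width: 0.0216
finger_force: 30.0
```

```bash
python3 - <<'E'
from m2 import *
o=state()
seat=w(q,(12,0,125))[0]; rx=fdir(q,(1,0,0)); D=tool((0,0,-1),fdir(q,(0,-1,0)))
T0=seat+[0,0,.019]
rel(o,[(T0-rx*.085+[0,0,.007],D),(T0+[0,0,.007],D)])
out=[]
for n in('scene','top'):
    s=snapshot(n); k=6; im=None
    def at(P):return proj(s,P)
    p0,ax=o['tool_pos'],R.from_euler('xyz',o['ee_rot']).as_matrix()[:,2]
    org=p0+.019*ax; pts=at([p0,org,org+.098*ax]); c=pts[1].astype(int); x0,y0=c[0]-33,c[1]-50
    im=cv2.resize(s['img'][y0:y0+100,x0:x0+66],None,fx=6,fy=6,interpolation=cv2.INTER_CUBIC)
    for p in pts[1:]: cv2.circle(im,tuple(((p-[x0,y0]+.5)*6).astype(int)),4,(0,0,255),1)
    print(n,x0,y0,((pts-[x0,y0]+.5)*6).round()); out.append(im)
cv2.imwrite('pics/pin.png',np.hstack(out))
E
```

```text
t 12.03 p [ 0.4135 -0.3931  0.2621] rpy [-3.139e+00  2.000e-03 -7.100e-02] w 0.0216 F [ 0.3 -0.2 -0.9] ff 30.0
shift [-0.0008  0.002   0.1111] rot [-0.15  0.09  0.14]
shift [0.0842 0.0022 0.111 ] rot [-0.15  0.09  0.14]
scene 150 224 [[185. 265.]
 [201. 308.]
 [274. 503.]]
top 457 247 [[222. 301.]
 [203. 307.]
 [115. 333.]]
```

View pics/pin.png

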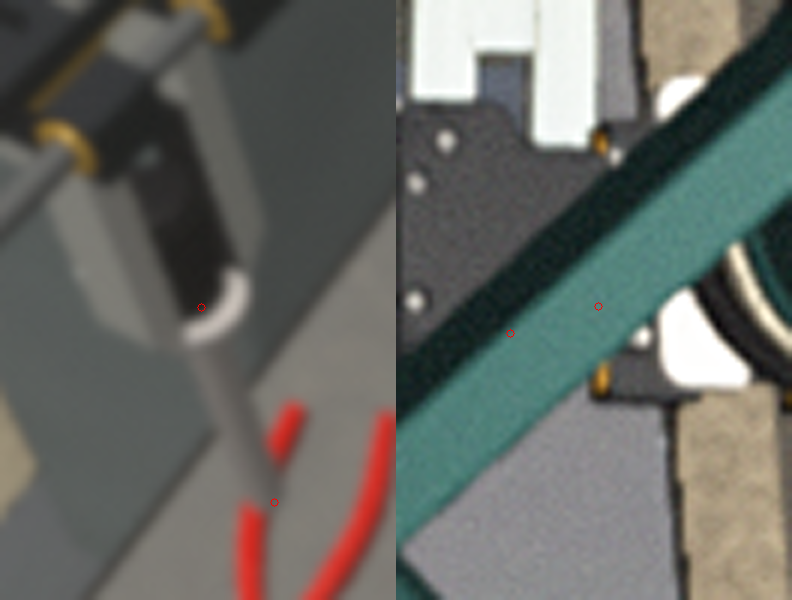

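The pin hangs upright within about 2 mm of the prediction. Lowering it in front of the notch.

Call:
servo_tool(commands=[0.012, 0.002, 0.03, -0.15, 0.1, 0.15, 0.01, 0.024, 0.002, 0.07, -0.15, 0.1, 0.15, 0.01, 0.024, 0.002, 0.1, -0.15, 0.1, 0.15, 0.01, 0.024, 0.002, 0.111, -0.15, 0.1, 0.15, 0.01, 0.024, 0.002, 0.111, -0.15, 0.1, 0.15, 0.01, 0.024, 0.002, 0.111, -0.15, 0.1, 0.15, 0.01])

```text
time: 12.88
tool_pos: [0.4371, -0.3979, 0.1527]
ee_rot: [3.139, -0.002, -0.074]
wrist_force: [0.3, 0.3, -0.6]
width: 0.0213
finger_force: 30.0
```

```bash
python3 - <<'E'
from m2 import *
o=state()
seat=w(q,(12,0,125))[0]; rx=fdir(q,(1,0,0)); D=tool((0,0,-1),fdir(q,(0,-1,0)))
T0=seat+[0,0,.019]
rel(o,[(T0+[0,0,.007],D)])
out=[]
s=snapshot('scene'); im=cv2.resize(s['img'][290:390,190:290],None,fx=6,fy=6,interpolation=cv2.INTER_CUBIC)
p=((proj(s,w(q,[(-40,0,125),(12,0,125)]))-[190,290]+.5)*6).astype(int); cv2.line(im,tuple(p[0]),tuple(p[1]),(0,0,255),1)
cv2.imwrite('pics/n.png',im)
E
```

```text
t 12.88 p [ 0.4371 -0.3979  0.1527] rpy [ 3.139e+00 -2.000e-03 -7.400e-02] w 0.0213 F [ 0.3  0.3 -0.6] ff 30.0
shift [ 0.0601 -0.0015  0.0018] rot [ 0.13 -0.1  -0.07]
```

View pics/n.png

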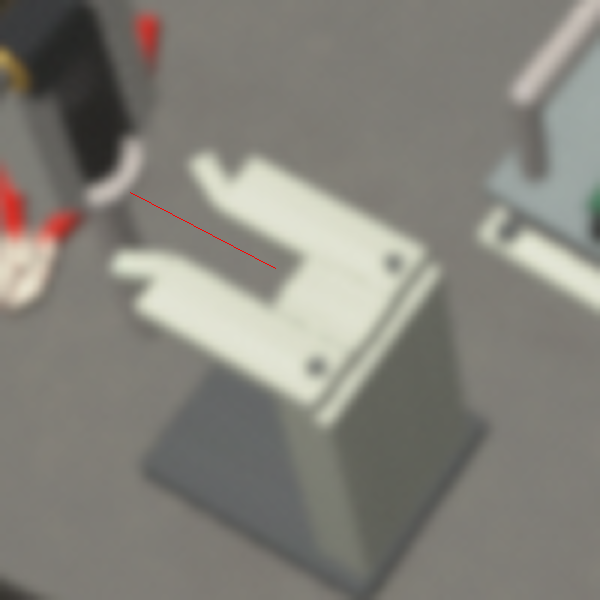

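The notch centre line from the fit (red) lies mid-notch, and the pin hangs in line ahead of the lips. Sliding in.

Call:
servo_tool(commands=[0.012, -0.0015, 0, 0, 0, 0, 0.01, 0.025, -0.0015, 0, 0, 0, 0, 0.01, 0.038, -0.0015, 0, 0, 0, 0, 0.01, 0.048, -0.0015, 0, 0, 0, 0, 0.01, 0.054, -0.0015, 0, 0, 0, 0, 0.01, 0.054, -0.0015, 0, 0, 0, 0, 0.01])

```text
time: 13.68
tool_pos: [0.4906, -0.3996, 0.1501]
ee_rot: [-3.141, 0.001, -0.074]
wrist_force: [-1.6, -0.0, -0.4]
width: 0.0217
finger_force: 30.0
```

Call:
servo_tool(commands=[0.003, 0, 0, 0, 0, 0, 0.01, 0.003, 0, 0, 0, 0, 0, 0.01])

```text
time: 13.92
tool_pos: [0.4932, -0.4, 0.1505]
ee_rot: [-3.141, 0.001, -0.075]
wrist_force: [0.6, 0.7, -0.8]
width: 0.0217
finger_force: 30.0
```

Call:
servo_tool(commands=[0.003, 0, 0, 0, 0, 0, 0.01, 0.003, 0, 0, 0, 0, 0, 0.01])

```text
time: 14.18
tool_pos: [0.4963, -0.4002, 0.1504]
ee_rot: [-3.141, 0.001, -0.075]
wrist_force: [0.2, 0.3, -1.6]
width: 0.0214
finger_force: 30.0
```

Call:
servo_tool(commands=[0.0015, 0, 0, 0, 0, 0, 0.01, 0.0015, 0, 0, 0, 0, 0, 0.01])

```text
time: 14.42
tool_pos: [0.4978, -0.4003, 0.1504]
ee_rot: [-3.141, 0.001, -0.075]
wrist_force: [0.8, 0.0, -1.1]
width: 0.0215
finger_force: 30.0
```

Call:
servo_tool(commands=[0.0015, 0, 0, 0, 0, 0, 0.01, 0.0015, 0, 0, 0, 0, 0, 0.01])

```text
time: 14.68
tool_pos: [0.4985, -0.4003, 0.1504]
ee_rot: [-3.141, 0.003, -0.075]
wrist_force: [-3.2, 0.4, 0.1]
width: 0.0215
finger_force: 30.0
```

Call:
servo_tool(commands=[0.001, 0, 0, 0, 0, 0, 0.01, 0.001, 0, 0, 0, 0, 0, 0.01])

```text
time: 14.92
tool_pos: [0.4987, -0.4004, 0.1504]
ee_rot: [-3.141, 0.005, -0.075]
wrist_force: [-6.1, 0.8, 2.4]
width: 0.0217
finger_force: 30.0
```

In contact with the closed end. Back off a hair and lower.

Call:
servo_tool(commands=[-0.0017, 0, 0.002, 0, 0, 0, 0.01, -0.0017, 0, 0.004, 0, 0, 0, 0.01, -0.0017, 0, 0.005, 0, 0, 0, 0.01, -0.0017, 0, 0.005, 0, 0, 0, 0.01])

```text
time: 15.42
tool_pos: [0.4984, -0.4003, 0.1451]
ee_rot: [-3.141, 0.001, -0.075]
wrist_force: [-2.3, -0.5, -1.0]
width: 0.0215
finger_force: 30.0
```

Call:
servo_tool(commands=[0, 0, 0.001, 0, 0, 0, 0.01, 0, 0, 0.001, 0, 0, 0, 0.01])

```text
time: 15.68
tool_pos: [0.4985, -0.4003, 0.1444]
ee_rot: [-3.141, 0.001, -0.075]
wrist_force: [-3.8, 0.9, 0.4]
width: 0.0221
finger_force: 30.0
```

Call:
servo_tool(commands=[0, 0, 0.001, 0, 0, 0, 0.01, 0, 0, 0.001, 0, 0, 0, 0.01])

```text
time: 15.92
tool_pos: [0.4985, -0.4003, 0.1444]
ee_rot: [3.141, 0.001, -0.075]
wrist_force: [-5.1, 1.7, 4.4]
width: 0.0216
finger_force: 30.0
```

Collar down. Release, lift and check.

Call:
servo_tool(commands=[0, 0, -0.0008, 0, 0, 0, 0.01, 0, 0, -0.0008, 0, 0, 0, 0.06, 0, 0, -0.0008, 0, 0, 0, 0.06, 0, 0, -0.0008, 0, 0, 0, 0.06, 0, 0, -0.02, 0, 0, 0, 0.06, 0, 0, -0.06, 0, 0, 0, 0.06, 0, 0, -0.12, 0, 0, 0, 0.06, -0.05, -0.04, -0.12, 0, 0, 0, 0.06, -0.1, -0.09, -0.12, 0, 0, 0, 0.06, -0.1, -0.09, -0.12, 0, 0, 0, 0.06])

```text
time: 17.18
tool_pos: [0.4039, -0.3009, 0.2652]
ee_rot: [3.141, -0.001, -0.074]
wrist_force: [0.3, -0.0, -0.5]
width: 0.0602
finger_force: 0.0
```

```bash
python3 - <<'E'
from m2 import *
o=state()
D=tool((0,0,-1),fdir(f,(1,0,0))); D2=tool((0,0,-1),fdir(f,(-1,0,0)))
bar=w(f,(-48,0,80))[0]; print(bar, o['joint_positions'])
for d in(D,D2): rel(o,[(bar+[0,0,.13],d),(bar+[0,0,-.008],d)])
out=[]
for n in('scene','top'):
    s=snapshot(n)
    P=w(q,[(12,0,125),(12,0,176),(12,0,27)]); p=proj(s,P); x0,y0=(p[0]-[33,45]).astype(int)
    im=cv2.resize(s['img'][y0:y0+100,x0:x0+66],None,fx=6,fy=6,interpolation=cv2.INTER_CUBIC)
    for a in p[:2]: cv2.circle(im,tuple(((a-[x0,y0]+.5)*6).astype(int)),4,(0,0,255),1)
    out.append(im)
cv2.imwrite('pics/park.png',np.hstack(out))
E
```

```text
t 17.18 p [ 0.4039 -0.3009  0.2652] rpy [ 3.141e+00 -1.000e-03 -7.400e-02] w 0.0602 F [ 0.3 -0.  -0.5] ff 0.0
[ 0.52592079 -0.26076054  0.08      ] [-7.52822371e-01 -2.14560341e-02  1.38682724e+00 -9.89361921e-07
  1.77531948e+00  8.91726694e-01]
shift [ 0.1186 -0.049   0.0553] rot [ 6.000e-02 -1.000e-02 -8.628e+01]
shift [ 0.1185 -0.0491  0.1933] rot [ 6.000e-02 -1.000e-02 -8.628e+01]
shift [ 0.1186 -0.049   0.0553] rot [-1.000e-02 -6.000e-02  9.372e+01]
shift [ 0.1185 -0.0491  0.1933] rot [-1.000e-02 -6.000e-02  9.372e+01]
```

View pics/park.png

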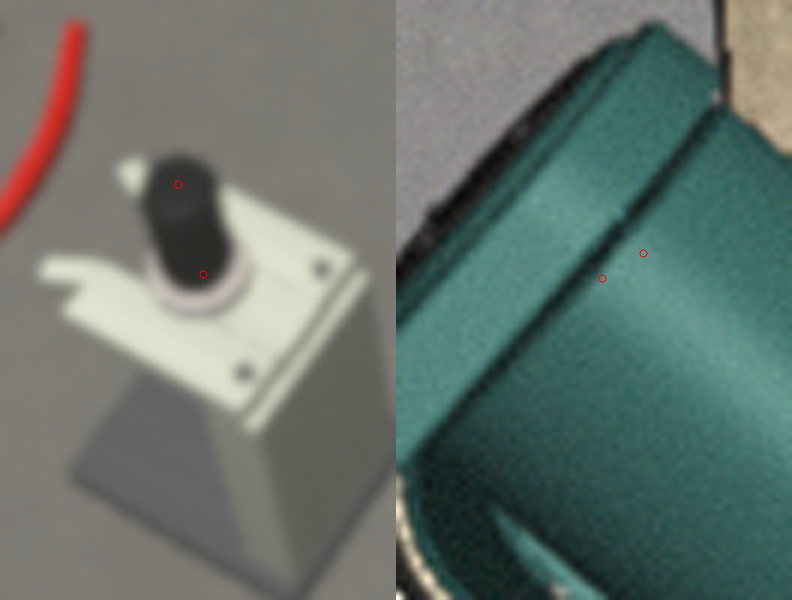

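The pin stands parked upright, with collar and grip on the predicted marks, scene crop px (203,275) and (178,184). Next is the carriage bar.

Call:
servo_tool(commands=[0.02, -0.01, 0, 0, 0, -10, 0.05, 0.05, -0.02, 0, 0, 0, -20, 0.05, 0.08, -0.03, 0.01, 0, 0, -30, 0.05, 0.1, -0.04, 0.02, 0, 0, -40, 0.05, 0.1185, -0.049, 0.03, 0, 0, -50, 0.05, 0.1185, -0.049, 0.04, 0, 0, -60, 0.05, 0.1185, -0.049, 0.055, 0, 0, -70, 0.05, 0.1185, -0.049, 0.055, 0, 0, -80, 0.05, 0.1185, -0.049, 0.055, 0, 0, -86.3, 0.05, 0.1185, -0.049, 0.055, 0, 0, -86.3, 0.05])

```text
time: 18.52
tool_pos: [0.5288, -0.2642, 0.2085]
ee_rot: [-3.141, 0.0, 1.43]
wrist_force: [-0.0, -0.3, 0.1]
width: 0.0504
finger_force: 0.0
```

```bash
python3 - <<'E'
from m2 import *
o=state()
D=tool((0,0,-1),fdir(f,(1,0,0)))
bar=w(f,(-48,0,80))[0]
rel(o,[(bar+[0,0,.05],D),(bar+[0,0,-.008],D),(bar+[0,0,-.008]+fdir(f,(-.08,0,0)),D)])
E
```

```text
t 18.52 p [ 0.5288 -0.2642  0.2085] rpy [-3.141  0.     1.43 ] w 0.0504 F [-0.  -0.3  0.1] ff 0.0
shift [ 0.003  -0.0033  0.0785] rot [-0.01  0.   -0.12]
shift [ 0.003  -0.0033  0.1365] rot [-0.01  0.   -0.12]
shift [ 0.0029 -0.0833  0.1365] rot [-0.01  0.   -0.12]
```

Call:
servo_tool(commands=[0.003, -0.0033, 0.05, 0, 0, 0, 0.05, 0.003, -0.0033, 0.09, 0, 0, 0, 0.05, 0.003, -0.0033, 0.12, 0, 0, 0, 0.05, 0.003, -0.0033, 0.135, 0, 0, 0, 0.05, 0.003, -0.0033, 0.135, 0, 0, 0, 0.05, 0.003, -0.0033, 0.135, 0, 0, 0, 0, 0.003, -0.0033, 0.135, 0, 0, 0, 0, 0.003, -0.0033, 0.135, 0, 0, 0, 0, 0.003, -0.0033, 0.135, 0, 0, 0, 0])

```text
time: 19.65
tool_pos: [0.5246, -0.2597, 0.074]
ee_rot: [-3.141, 0.0, 1.432]
wrist_force: [-0.4, -0.0, -0.2]
width: 0.0135
finger_force: 0.0
```

Call:
servo_tool(commands=[0, -0.005, 0, 0, 0, 0, 0, 0, -0.015, 0, 0, 0, 0, 0, 0, -0.025, 0, 0, 0, 0, 0, 0, -0.035, 0, 0, 0, 0, 0, 0, -0.045, 0, 0, 0, 0, 0, 0, -0.055, 0, 0, 0, 0, 0, 0, -0.065, 0, 0, 0, 0, 0, 0, -0.072, 0, 0, 0, 0, 0, 0, -0.076, 0, 0, 0, 0, 0, 0, -0.076, 0, 0, 0, 0, 0])

```text
time: 20.9
tool_pos: [0.4484, -0.2491, 0.0738]
ee_rot: [-3.139, -0.0, 1.432]
wrist_force: [-1.0, -0.5, 6.2]
width: 0.009
finger_force: 30.0
```

Call:
servo_tool(commands=[0, -0.002, 0, 0, 0, 0, 0, 0, -0.003, 0, 0, 0, 0, 0, 0, -0.003, 0, 0, 0, 0, 0])

```text
time: 21.28
tool_pos: [0.4465, -0.2488, 0.0738]
ee_rot: [-3.141, -0.0, 1.432]
wrist_force: [2.8, -0.3, 6.0]
width: 0.0087
finger_force: 30.0
```

Call:
servo_tool(commands=[0, -0.002, 0, 0, 0, 0, 0, 0, -0.002, 0, 0, 0, 0, 0])

```text
time: 21.52
tool_pos: [0.4465, -0.2488, 0.0739]
ee_rot: [3.137, 0.0, 1.432]
wrist_force: [8.3, -0.9, 0.9]
width: 0.0091
finger_force: 30.0
```

Call:
servo_tool(commands=[0, -0.002, 0, 0, 0, 0, 0, 0, -0.002, 0, 0, 0, 0, 0])

```text
time: 21.78
tool_pos: [0.4465, -0.2488, 0.0739]
ee_rot: [3.132, 0.0, 1.432]
wrist_force: [12.4, -1.4, -1.4]
width: 0.0089
finger_force: 30.0
```

The carriage is against its stop: about 80 mm of travel, with the force rising and no further motion. Ease, open, lift clear.

Call:
servo_tool(commands=[0, 0.003, 0, 0, 0, 0, 0, 0, 0.003, 0, 0, 0, 0, 0.04, 0, 0.003, 0, 0, 0, 0, 0.04, 0, 0.003, 0, 0, 0, 0, 0.04, 0, 0.003, -0.03, 0, 0, 0, 0.04, 0, 0.003, -0.08, 0, 0, 0, 0.04, 0, 0.003, -0.13, 0, 0, 0, 0.04, -0.04, -0.03, -0.16, 0, 0, 0, 0.04, -0.04, -0.06, -0.16, 0, 0, 0, 0.04, -0.04, -0.06, -0.16, 0, 0, 0, 0.04])

```text
time: 23.02
tool_pos: [0.3761, -0.2796, 0.2338]
ee_rot: [-3.141, 0.0, 1.429]
wrist_force: [0.4, -0.2, -0.4]
width: 0.0398
finger_force: 0.0
```

```bash
python3 - <<'E'
from m2 import *
state()
bars={80:w(f,[(-128,0,80)])}
for n in('scene','top'):
    s=snapshot(n)
    for t in('carriage_bar','lock_pin','bottle','meter','torque_head','cutters'): print(n,t,[(round(d['conf'],2),np.round(d['box']).tolist()) for d in spotter.trace(t,s)][:4])
    print('pred bar',proj(s,w(f,[(-128,34,80),(-128,-34,80)])).round(),'pred grip',proj(s,w(q,[(12,0,125),(12,0,176)])).round())
s=snapshot('scene'); g=cv2.cvtColor(s['img'],cv2.COLOR_BGR2HSV)
# board (green) region vs start: shift in fixture x
for lab,im in(('0',load('scene0')['img']),('1',s['img'])):
    h=cv2.cvtColor(im,cv2.COLOR_BGR2HSV); m=cv2.inRange(h,(60,70,40),(90,255,160))[290:350,270:345]; ys,xs=np.nonzero(m); print(lab,len(xs),xs.mean()+270,ys.mean()+290)
E
```

```text
t 23.02 p [ 0.3761 -0.2796  0.2338] rpy [-3.141  0.     1.429] w 0.0398 F [ 0.4 -0.2 -0.4] ff 0.0
scene carriage_bar [(0.6, [244.0, 265.0, 76.0, 67.0])]
scene lock_pin [(0.63, [224.0, 315.0, 21.0, 29.0]), (0.41, [186.0, 290.0, 31.0, 55.0])]
scene bottle [(0.76, [242.0, 237.0, 20.0, 33.0]), (0.76, [298.0, 241.0, 15.0, 34.0]), (0.71, [274.0, 237.0, 14.0, 32.0]), (0.68, [276.0, 199.0, 10.0, 36.0])]
scene meter [(0.93, [316.0, 157.0, 14.0, 45.0]), (0.45, [242.0, 265.0, 79.0, 65.0])]
scene torque_head [(0.61, [394.0, 249.0, 24.0, 30.0])]
scene cutters [(0.66, [190.0, 292.0, 27.0, 52.0])]
pred bar [[265. 264.]
 [245. 287.]] pred grip [[235. 334.]
 [231. 319.]]
top carriage_bar [(0.92, [366.0, 214.0, 50.0, 86.0])]
top lock_pin [(0.7, [465.0, 248.0, 22.0, 17.0])]
top bottle [(0.61, [285.0, 311.0, 18.0, 19.0]), (0.58, [329.0, 249.0, 15.0, 22.0]), (0.49, [336.0, 279.0, 16.0, 24.0]), (0.49, [352.0, 313.0, 18.0, 21.0])]
top meter [(0.84, [188.0, 279.0, 51.0, 39.0])]
top torque_head [(0.69, [276.0, 157.0, 22.0, 27.0])]
top cutters []
pred bar [[375. 287.]
 [410. 291.]] pred grip [[474. 258.]
 [481. 254.]]
0 440 303.78181818181815 319.8659090909091
1 313 277.52396166134184 300.55271565495207
```

Everything is where it should be: the carriage is out to its predicted stop, the pin is on its seat, the bottle stands on the bench and the bystanders haven't moved.

```bash
python3 -c "
from bench import close_job
print(close_job())"
```

```text
the job is handed in; nothing more can be done
None
```

The job is handed in at about 23 s on the robot's clock: the bottle stands upright on the bench clear of the carriage, the lock pin hangs upright in the notch with its collar on the fork, and the carriage was then pulled to its stop; the meter, torque head and cutters were left alone.

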